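# Load the ballast tube and shut its lid

### The arm

A 6-joint arm with a two-finger parallel gripper is mounted at the origin on the work surface. World frame = base frame: x ahead of the robot, y to its left, z up, the work surface at z = 0. Lengths are in mm, angles in rad, forces in N, time in s.
With the tool pointing down it reaches from about 275 to 850 mm from the base axis. Payload 5.2 kg.
Tool frame: the origin (TCP) lies where the fingers leave the gripper's body, on its centre line; the fingertips stand 73 mm ahead of it and the grasp point (between the pads) lies 54 mm ahead of it; z points along the fingers, y is the direction in which the jaws open and shut (so a half turn about z gives the same grasp; the last joint's range is limited). The gripper opens to 85 mm and grips with 20 to 120 N. Pads are 22 mm wide; open, the fingers measure 114 mm over their backs; the gripper's body (76 mm by 85 mm) begins 54 mm behind the grasp point. The pads swing forward as they close: fully open they stand 13 mm farther back than shut.
Start: joints at [0.955, 0.259, 1.535, -0, 1.348, -0.203], TCP at [220.626, 503.815, 303.91] pointing down, gripper open.
Joint ranges: [-3.14, 3.14], [-0.91, 2.08], [0.19, 2.58], [-1.22, 4.36], [0.22, 2.71], [-3.12, 3.12]. Speed limits (rad/s): [2.57, 2.57, 3.14, 3.14, 3.14, 3.14].

### API

Orientations are given as a rotation vector (axis times angle).
In Python, from rig import readout, get_image, camera_params, bot gives the robot as it stands.
- The arm moves only by the tool jog_arm, never from a script. Its arguments are lists of equal length, an entry for each row: "linear": the shift along the tool's x, y, z in mm, a list of three; "rotation": the turn, a rotation vector about the tool's x, y, z in degrees, a list of three; "grip": the finger opening in mm, from 0 to 85.4. In form: {"linear": [[tx, ty, tz], ...], "rotation": [[rx, ry, rz], ...], "grip": [grip, ...]}. A call has 1 to 12 rows; each row shifts and turns the commanded pose from where the row before left it, along the tool's axes as they then stand; what a row does not reach is not made up. A row lasts 1/8 s, in which the tool goes at most 62.5 mm and 10.7 degrees, less where a joint would pass 70% of its speed; a pose out of reach is approached as far as the arm can. A call is refused whole if a number of a shift passes 62.5 or a number of a turn 10.7, either way. A call with a gripper value outside its range is refused whole. The fingers move at their own pace and stop on an object; the grip force is fixed at half the most. Time passes only in rows, so rows that do not move let the fingers close. It gives the time, the measured TCP pose, the force and the opening at its end, in the units of the state.
- readout.read_state(): the state, without advancing time (a new reading comes with each control period).
- get_image(name): name is "side" or "top"; returns the picture (480x640x3 uint8, blue, green, red); there is no depth.
- camera_params(name): a dict with "vertical_fov" (degrees; the focal length in pixels is half the picture's height over the tangent of half this angle, whatever the lens; pixels are square), "cx", "cy" (the principal point, pixels), "k1" (the pictures are not rectified: a ray, as slopes to the right and down, at radius r is drawn at 1 + k1 r^2 times it, then the intrinsics apply), "extrinsics" (4x4, takes a point from camera to world coordinates). Camera axes: x right, y up, looking along -z (the intrinsics and any distortion apply to the point x, -y, -z); pixel columns grow to the right and rows downward; lengths in mm; the calibration is good to about 2 mm. A picture is of the moment at which its call begins. camera_params takes no time and is no camera call.
- bot.finish_job(): hands the job in, once; it reports no verdict.
The state is a dict: "t": time; "qpos": joint angles; "joint_vel": joint speeds; "joint_efforts": joint torques, N m; "tool_pos": TCP position; "tcp_rot": TCP orientation; "contact_force": force on the tool from outside, world axes, zero at the start; "ft_torque": the same for the moment, N m; "gripper_width": finger opening in mm.
Only numpy, scipy, OpenCV 4.12 (cv2) and the standard library are available. Lean on these libraries where they do the work, as an engineer would, in place of code of your own. Each camera call takes 0.05 s, during which the arm holds its last target. There are 200 camera calls.

### The job

Pour all six lead balls from the tin scoop through the steel funnel so that every one drops down into the narrow clear tube, then shut the funnel's lid fully. The empty scoop must end up standing flat on the bench on its own. Leave the deadeyes, the bottle and the hull on its turntable where they are.

Things in the scene. Friction and masses are not known exactly. Their poses are not given: they have to be found in the camera images.
- scoop: Loose open tin scoop, 0.14 kg empty. Origin: centre of the underside of its flat floor, 92 (x) x 56 (y) mm, 3 thick; x points to the pouring nose (at the start roughly away from the robot), z up. Side and back walls 36 high. Ahead of x = +46 the floor ramps up at 35 degrees to the open nose edge, so the balls stay in while it is level.
- scoop_nose (a point): Middle of the scoop's pouring edge, 82 mm ahead of and 28 mm above the scoop's origin; 56 mm wide, side walls rise 24 mm beside the ramp. Balls begin to roll out when the scoop is tipped nose-down by more than 35 degrees; 50 to 55 degrees empties it.
- scoop_handle (a point): Grip point of the scoop, at x = -4, z = 74 mm in its frame: a flat upright wooden tab 10 mm thick in y, from x = -21 to +13, z = 50 to 92, on a strap that bridges the walls (underside 46 high). Fingers close on it along the scoop's y; its flat sides can be gripped with the tool at any slope in the scoop's x-z plane.
- filler: Ballast filler, fixed to the bench. Origin: centre of its underside, x points to the lid hinge side (roughly away from the robot), z up. Wood foot 100 x 90 x 20 mm, on it a clear tube of 44 mm outer, 38 mm inner diameter from z = 20 to 90, on top a steel cone funnel from the tube up to its rim at z = 140, outer rim diameter 112, wall 3. Two thin brass struts at y = +-36 up to z = 95.
- funnel_mouth (a point): Centre of the funnel's rim circle, 140 mm above the bench; same axes as the filler.
- tube_floor (a point): Centre of the clear tube's inner floor, 22 mm above the bench; the tube's inside is 38 mm wide and its top is 68 mm above this point.
- lid_hinge (a point): Middle of the lid's hinge line, 58 mm from the funnel's axis on the filler's +x side, 142 mm above the bench; the hinge line runs along the filler's y.
- lid (a joint): Lid angle in rad: 0 shut (flat on the rim), 1.57 upright, starts at 1.62 to 1.85, stop at 2.0. Flat steel disc 114 mm across, 3 thick, centre 58 mm from the hinge, with a flat tab 24 mm wide reaching 126 mm from the hinge. The hinge is stiff (0.08 N m friction): the lid stays where left and is pushed over from its outer side with one to three newtons.
- ball0_center (a point): Centre of a dark lead ball, 16 mm diameter, 24 g, starts in the scoop.
- ball1_center (a point): Centre of a dark lead ball, 16 mm diameter, 24 g, starts in the scoop.
- ball2_center (a point): Centre of a dark lead ball, 16 mm diameter, 24 g, starts in the scoop.
- ball3_center (a point): Centre of a dark lead ball, 16 mm diameter, 24 g, starts in the scoop.
- ball4_center (a point): Centre of a dark lead ball, 16 mm diameter, 24 g, starts in the scoop.
- ball5_center (a point): Centre of a dark lead ball, 16 mm diameter, 24 g, starts in the scoop.
- deadeye_a: Bystander: boxwood deadeye, round block 40 mm across, 18 high, three holes; origin under its centre.
- deadeye_b: Bystander: the second deadeye, the same.
- bottle: Bystander: green glass bottle lying along x in a low wooden cradle, 82 mm high, 90 wide, from x = -90 to +128 mm; origin under the cradle.
- hull_bow (a point): Bystander: bow tip of the walnut half hull (280 mm long, top 133 mm above the bench) on the round iron turntable (200 mm across) standing to the robot's right, off the work.
Things that resemble listed ones, but are neither listed nor needed, are in the scene too. Leave any pink look-alike of the filler alone. Leave any pink look-alike of the scoop alone.

How it is judged (in metres and radians):
On the way, in this order (a step that is already met when the one before it is completed fails the run):
1. all six balls lie in the clear tube (horizontal distance between each of ball0_center, ball1_center, ball2_center, ball3_center, ball4_center, ball5_center and tube_floor below 0.022 m and height (world z) of each of ball0_center, ball1_center, ball2_center, ball3_center, ball4_center, ball5_center below 0.085 m), for 0.2 s.
2. the lid is shut (value of joint lid below 0.08 rad), for 0.2 s.
At the end, for the whole second after the job is handed in: All six balls are in the clear tube (centres within 22 mm of its axis and under 85 mm above the bench), the lid is shut to within 0.08 rad, and the scoop stands flat on the bench (underside within 8 mm of it, tilted less than 0.12 rad) at rest (all of step 1 and value of joint lid below 0.08 rad and height (world z) of scoop below 0.008 m and angle between scoop's own z axis and vertical below 0.12 rad and linear speed of scoop below 0.02 m/s); the robot touches nothing.
It fails at once if a deadeye is moved more than 30 mm (distance of deadeye_a from where it was at the start of the episode above 0.03 m).
It fails at once if the other deadeye is moved more than 30 mm (distance of deadeye_b from where it was at the start of the episode above 0.03 m).
It fails at once if the bottle is moved more than 30 mm (distance of bottle from where it was at the start of the episode above 0.03 m).
It fails at once if the hull is moved more than 30 mm (distance of hull_bow from where it was at the start of the episode above 0.03 m).
It also fails if it takes over 70 s, if anything falls off the work surface, if the arm or the gripper's body presses on something with over 40 N, if the wrist force passes 120 N, or if a joint passes its speed limit or range.

## Working session

There is one attempt and no reset: what is moved stays moved. The work goes in short steps, Python scripts to look and compute and a tool call to move; the robot and the scene stay as the last step left them, time stands still between calls to the robot, and variables do not carry over. Pictures are saved under pics/ and viewed, about 8 in all and at most 12, crops included, and the job is handed in when it is done.

Besides the shell and the picture viewer there is one more tool, called after "Request:" as name(argument=value, ...) on one line, values as JSON. jog_arm: Moves the arm, as the interface text tells. Its arguments: {"type":"object","properties":{"linear":{"type":"array","items":{"type":"array","items":{"type":"number"}}},"rotation":{"type":"array","items":{"type":"array","items":{"type":"number"}}},"grip":{"type":"array","items":{"type":"number"}}},"required":["linear","rotation","grip"]}

```bash
mkdir -p pics; ls
cat > h.py <<'E'
import numpy as np, cv2
from rig import readout, get_image, camera_params, bot
from scipy.spatial.transform import Rotation as R
def K(n):
    p=camera_params(n); f=240/np.tan(np.radians(p['vertical_fov'])/2); return p,f,np.array(p['extrinsics'])
def proj(n,P):
    p,f,E=K(n); c=(np.linalg.inv(E)@np.c_[np.atleast_2d(P),np.ones(len(np.atleast_2d(P)))].T)[:3].T
    s=np.c_[c[:,0],-c[:,1]]/(-c[:,2:]); r2=(s**2).sum(1,keepdims=True); s=s*(1+p['k1']*r2)
    return s*f+[p['cx'],p['cy']]
def pix(n,u,v,z):
    p,f,E=K(n); d=np.array([(u-p['cx'])/f,(v-p['cy'])/f]); s=d.copy()
    for _ in range(20): s=d/(1+p['k1']*(s@s))
    r=E[:3,:3]@np.array([s[0],-s[1],-1]); o=E[:3,3]; return o+r*(z-o[2])/r[2]
E
python3 - <<'E'
from h import *
for n in('top','side'):
    im=get_image(n); cv2.imwrite(f'pics/{n}0.png',im); p,f,E=K(n); print(n,f,p['k1'],E.round(2).tolist())
print(readout.read_state())
E
```

```text
pics
top 470.6436647409361 -0.06160560138490489 [[0.02, 1.0, -0.09, 445.81], [-1.0, 0.02, 0.01, -75.6], [0.01, 0.09, 1.0, 1146.11], [0.0, 0.0, 0.0, 1.0]]
side 447.2573854734549 -0.011790142620242878 [[0.99, 0.1, -0.11, 401.6], [-0.15, 0.74, -0.65, -772.08], [0.02, 0.66, 0.75, 936.97], [0.0, 0.0, 0.0, 1.0]]
{'t': 0.1, 'qpos': array([ 9.55195493e-01,  2.59291035e-01,  1.53593184e+00,  2.09179286e-05,
        1.34802366e+00, -2.02772057e-01]), 'joint_vel': array([-0.0002485 , -0.00167706, -0.00176153, -0.00046734, -0.00060842,
        0.00189944]), 'joint_efforts': array([ 3.04674148e-03, -4.46970105e+01, -2.91248435e+01, -3.67252323e-04,
        6.29071263e-03, -4.79639198e-05]), 'tool_pos': array([220.418753  , 503.52742032, 303.1632548 ]), 'tcp_rot': array([-6.43743094e-01, -3.07423845e+00,  2.37017766e-03]), 'contact_force': array([-0.14552831, -0.32306482,  0.07106948]), 'ft_torque': array([ 0.02212865, -0.02346996, -0.00257477]), 'gripper_width': 85.25207718481163}
```

View pics/top0.png

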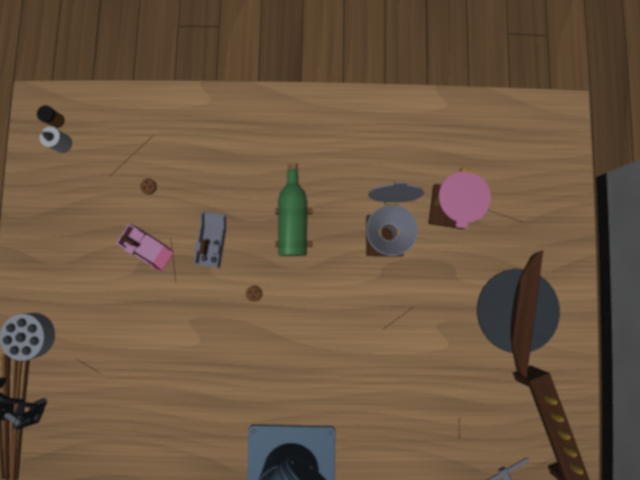

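View pics/side0.png

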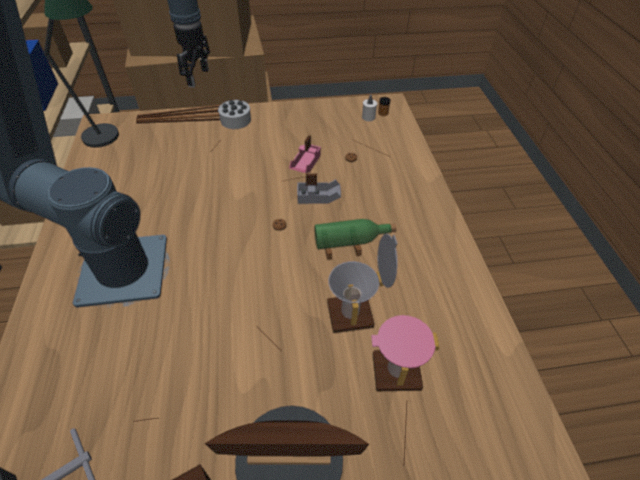

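The grey scoop (top 210,240; side 318,190) and the steel filler with its open lid (top 390,230; side 353,285) fit the description. The pink scoop (top 146,247) and the pink filler (top 464,197) are the look-alikes. I'll confirm this in one enlarged crop.

Run:
```python
from h import *
t=cv2.imread('pics/top0.png'); s=cv2.imread('pics/side0.png')
a=cv2.resize(t[195:285,185:265],None,fx=5,fy=5,interpolation=2)[:300*2]
b=cv2.resize(t[170:270,355:435],None,fx=5,fy=5,interpolation=2)
c=cv2.resize(s[160:220,285:365],None,fx=5,fy=5,interpolation=2)
d=cv2.resize(s[225:345,315:415],None,fx=4,fy=4,interpolation=2)
o=np.zeros((600,800,3),np.uint8)
o[:300,:400]=cv2.resize(t[205:280,180:280],None,fx=4,fy=4,interpolation=2)
o[:300,400:]=cv2.resize(t[180:255,345:445],None,fx=4,fy=4,interpolation=2)
o[300:,:400]=cv2.resize(s[155:230,270:370],None,fx=4,fy=4,interpolation=2)
o[300:,400:]=cv2.resize(s[230:342,305:455],(400,300),interpolation=2)
o=cv2.convertScaleAbs(o,alpha=1.7)
cv2.imwrite('pics/crop1.png',o)
```

```text
(no output)
```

View pics/crop1.png

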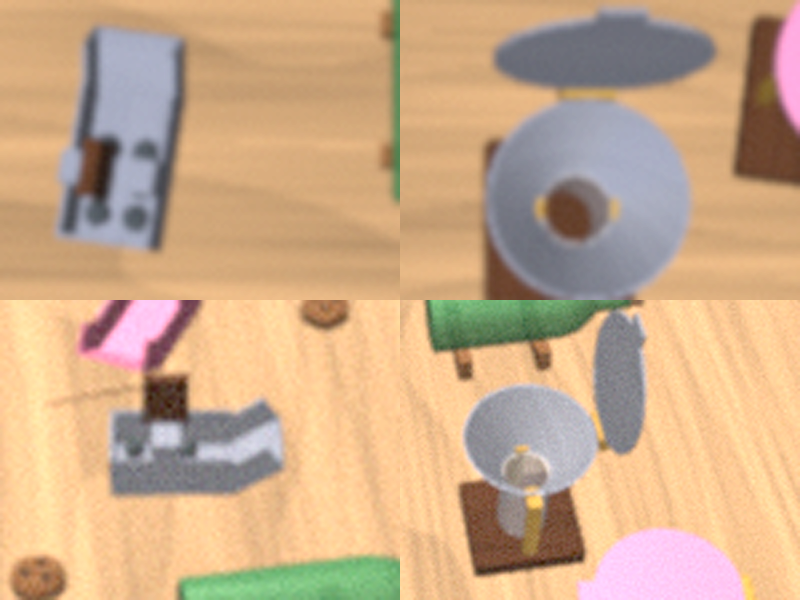

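The crop confirms it: the grey scoop holds dark balls, its brown tab is at top ~(203,246), and its nose points along +x. The steel filler is empty with its lid open, rim centre at top (392.4,229.8) and side (354,282). Next I'll fit both poses.

Run:
```python
from h import *
from scipy.optimize import least_squares
T=lambda x,y:(180+x/4,205+y/4); S=lambda x,y:(270+x/4,155+(y-300)/4)
F=lambda x,y:(345+(x-400)/4,180+y/4); G=lambda x,y:(305+(x-400)*.375,230+(y-300)*112/300)
def W(p,P): c,s=np.cos(p[2]),np.sin(p[2]); P=np.array(P,float); return np.c_[p[0]+c*P[:,0]-s*P[:,1],p[1]+s*P[:,0]+c*P[:,1],P[:,2]]
obs=[('top',(-4,0,92),T(91,166)),('top',(-46,-28,0),T(160,250)),('top',(-46,28,36),T(58,236)),
('side',(-46,-28,0),S(112,493)),('side',(46,-28,0),S(235,493)),('side',(-46,28,36),S(112,410)),('side',(-21,-5,92),S(146,386)),('side',(13,-5,92),S(187,386)),('side',(-21,-5,50),S(147,420)),('side',(82,-28,28),S(283,466))]
def fit(obs,p0):
    def r(p,rs=False): return np.concatenate([proj(n,W(p,[m]))[0]-o for n,m,o in obs])
    s=least_squares(r,p0,loss='soft_l1'); print(s.x.round(3)); print(r(s.x).reshape(-1,2).round(1).tolist()); return s.x
sc=fit(obs,[560,240,-.1])
ob=[('top',(0,0,140),F(589.5,199)),('side',(0,0,140),G(530.5,439)),('top',(58,0,142),F(588,95)),
('side',(-50,45,20),G(460,487)),('side',(-50,-45,0),G(476,573)),('side',(50,-45,0),G(584,560))]
fi=fit(ob,[560,-180,0])
def rl(a):
    a=a[0]; P=lambda r,y,t=0:(58-r*np.cos(a),y,142+r*np.sin(a))
    m=[('top',P(58,0),F(605,50)),('side',P(58,0),G(620,382)),('side',P(1e-3+58,57),G(612,312)),('side',P(126,0),G(643,325))]
    return np.concatenate([proj(n,W(fi,[q]))[0]-o for n,q,o in m])
s=least_squares(rl,[1.7]);print('lid',s.x,s.fun.reshape(-1,2).round(1).tolist())
for n,u,v in(('top',254,293),('top',149,187)): print('deadeye',pix(n,u,v,18).round())
print('bottle',pix('top',307,256,40).round(),pix('top',292,165,40).round(), 'pinkscoop',pix('top',172,262,10).round(),pix('top',122,232,30).round(),'pinkfill',pix('top',464,225,142).round())
print(W(sc,[(-4,0,74)]),R.from_rotvec(readout.read_state()['tcp_rot']).as_matrix().round(3).tolist())
```

```text
[523.701 203.909  12.454]
[[-0.7, -0.5], [0.6, -0.1], [-0.6, -0.2], [-0.1, 1.1], [-0.0, 0.7], [-0.4, 0.2], [-0.9, -0.9], [0.8, -1.0], [-0.8, 1.5], [0.4, 0.4]]
[ 5.58953e+02 -2.16428e+02  2.50000e-02]
[[-0.3, 0.0], [-0.2, -0.3], [-0.3, -0.7], [-0.8, -1.5], [-0.2, 3.0], [0.7, 1.6]]
lid [1.76628931] [[-0.8, 0.5], [0.0, 0.2], [-3.8, 6.2], [1.8, -0.0]]
deadeye [415.  95.  18.]
deadeye [667. 361.  18.]
bottle [504. -30.  40.] [722.  11.  40.] pinkscoop [485. 298.  10.] [554. 416.  30.] pinkfill [ 572. -373.  142.]
[[519.72575267 204.35693137  74.        ]] [[-0.916, 0.401, -0.001], [0.401, 0.916, -0.001], [0.0, -0.002, -1.0]]
```

```bash
cat > plan.py <<'E'
from h import *
def tool(yaw,slope):  # slope deg: tool points forward(+)/back(-) from down; yaw rad of scoop x
    f=np.array([np.cos(yaw),np.sin(yaw),0]); y=np.array([-np.sin(yaw),np.cos(yaw),0]); s=np.radians(slope)
    z=f*np.sin(s)-np.array([0,0,1])*np.cos(s); return np.c_[np.cross(y,z),y,z]
def rows(targets,start=None,d=0,order=0):
    """targets: list of (pos,Rm,n)"""
    st=readout.read_state(); p,M=start or (st['tool_pos'],R.from_rotvec(st['tcp_rot']).as_matrix())
    L=[];A=[]
    for q,N,n in targets:
        for k in range(n):
            f=1/(n-k); dl=(M.T@((np.array(q)-p)*f)).round(d)
            rv=np.degrees((R.from_matrix(M.T@N)).as_rotvec()*f).round(1)
            p=p+M@dl; M=M@R.from_rotvec(np.radians(rv)).as_matrix(); L.append((dl+0.).tolist());A.append((rv+0.).tolist())
    print('"linear":',L,'\n"rotation":',A,'n',len(L)); print('end',p.round(1)); return p,M
E
python3 - <<'E'
from plan import *
rows([((432,214,200),tool(-.112,35),10)])
E
```

```text
"linear": [[-31.0, -18.0, 10.0], [-30.0, -19.0, 12.0], [-28.0, -20.0, 14.0], [-27.0, -21.0, 15.0], [-25.0, -22.0, 17.0], [-24.0, -23.0, 18.0], [-22.0, -23.0, 19.0], [-20.0, -24.0, 20.0], [-18.0, -25.0, 21.0], [-16.0, -26.0, 21.0]] 
"rotation": [[-0.5, -3.5, -1.7], [-0.5, -3.5, -1.7], [-0.5, -3.5, -1.7], [-0.5, -3.5, -1.6], [-0.6, -3.5, -1.7], [-0.5, -3.5, -1.6], [-0.6, -3.4, -1.7], [-0.5, -3.5, -1.6], [-0.6, -3.4, -1.7], [-0.5, -3.5, -1.6]] n 10
end [431.8 214.2 200.1]
```

Request:
jog_arm(linear=[[-31, -18, 10], [-30, -19, 12], [-28, -20, 14], [-27, -21, 15], [-25, -22, 17], [-24, -23, 18], [-22, -23, 19], [-20, -24, 20], [-18, -25, 21], [-16, -26, 21], [0, 0, 0]], rotation=[[-0.5, -3.5, -1.7], [-0.5, -3.5, -1.7], [-0.5, -3.5, -1.7], [-0.5, -3.5, -1.6], [-0.6, -3.5, -1.7], [-0.5, -3.5, -1.6], [-0.6, -3.4, -1.7], [-0.5, -3.5, -1.6], [-0.6, -3.4, -1.7], [-0.5, -3.5, -1.6], [0, 0, 0]], grip=[60, 60, 60, 60, 60, 60, 60, 60, 60, 60, 60])

```text
t: 1.48
tool_pos: [431.5, 212.5, 199.1]
tcp_rot: [0.146, 2.529, -0.047]
contact_force: [-0.9, 1.0, -0.1]
gripper_width: 59.8
```

Run:
```python
from plan import *
s=readout.read_state();print(s['tool_pos'],s['contact_force'],s['gripper_width'],s['qpos'].round(2)); print(R.from_rotvec(s['tcp_rot']).as_matrix().round(3)-tool(-.112,35).round(3))
rows([((489,208,118),tool(-.112,35),4)])
a=cv2.resize(get_image('top')[190:290,150:283],(800,600),interpolation=2)
b=cv2.resize(get_image('side')[130:230,250:383],(800,600),interpolation=2)
cv2.imwrite('pics/pre.png',cv2.convertScaleAbs(cv2.resize(np.hstack([a,b]),(800,300)),alpha=1.6))
```

```text
[431.48529016 212.48397814 199.0643496 ] [-0.93619558  1.02366381 -0.09655057] 59.843952511578166 [ 0.39  0.1   2.18 -0.75  0.42 -0.44]
[[-0.001  0.003 -0.002]
 [ 0.002 -0.001 -0.003]
 [ 0.002 -0.001 -0.001]]
"linear": [[0.0, 1.0, 25.0], [0.0, 0.0, 25.0], [0.0, 1.0, 25.0], [-1.0, 0.0, 24.0]] 
"rotation": [[0.0, 0.0, 0.0], [-0.1, 0.0, 0.0], [0.0, -0.1, -0.1], [-0.1, 0.0, 0.0]] n 4
end [488.8 207.8 118.5]
```

View pics/pre.png

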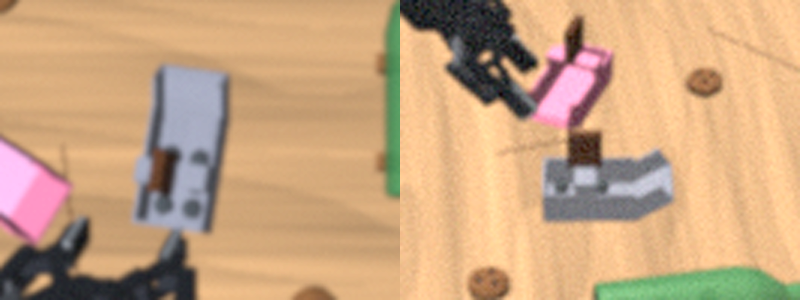

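The grey scoop's tab (crop 158,165) lies ahead of the open fingers (85,225 and 178,240), and the path is clear. I'll go in and grip.

Request:
jog_arm(linear=[[0, 1, 25], [0, 0, 25], [0, 1, 25], [-1, 0, 24], [0, 0, 0]], rotation=[[0, 0, 0], [0, 0, 0], [0, 0, 0], [0, 0, 0], [0, 0, 0]], grip=[60, 60, 60, 60, 60])

```text
t: 2.2
tool_pos: [490.6, 211.3, 121.1]
tcp_rot: [0.142, 2.53, -0.044]
contact_force: [-0.1, 0.6, -0.1]
gripper_width: 59.6
```

Run:
```python
from plan import *
s=readout.read_state();print(s['tool_pos'],s['contact_force'],s['qpos'].round(2))
a=cv2.resize(get_image('top')[190:290,150:283],(800,600),interpolation=2)
b=cv2.resize(get_image('side')[130:230,250:383],(800,600),interpolation=2)
cv2.imwrite('pics/gr.png',cv2.convertScaleAbs(cv2.resize(np.hstack([a,b]),(800,300)),alpha=1.6))
```

```text
[490.62819732 211.26071506 121.14753183] [-0.07721034  0.6122259  -0.10664313] [ 0.33  0.33  2.15 -1.22  0.26  0.  ]
```

View pics/gr.png

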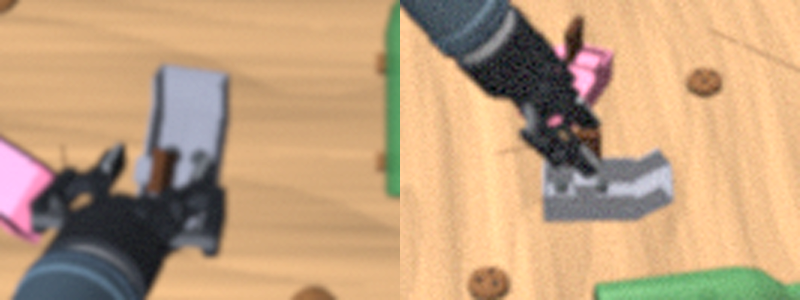

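Joint 4 is at its −1.22 limit, so I'll lower the slope to 22°, pivoting about the tab, before gripping.

Run:
```python
from plan import *
rows([((499.6,206.6,124),tool(-.112,22),4)],d=1)
```

```text
"linear": [[-2.2, -0.9, 1.1], [-2.3, -0.9, 0.9], [-2.4, -0.9, 0.8], [-2.4, -0.9, 0.7]] 
"rotation": [[0.0, 3.2, 0.0], [0.0, 3.3, 0.0], [0.0, 3.2, 0.0], [0.0, 3.3, 0.1]] n 4
end [499.6 206.6 124. ]
```

Request:
jog_arm(linear=[[-2.2, -0.9, 1], [-2.3, -0.9, 1], [-2.4, -0.9, 1], [-2.4, -0.9, 1], [0, 0, 0]], rotation=[[0, 3.2, 0], [0, 3.3, 0], [0, 3.2, 0], [0, 3.3, 0], [0, 0, 0]], grip=[60, 60, 60, 60, 60])

```text
t: 2.92
tool_pos: [500.2, 205.6, 124.7]
tcp_rot: [0.156, 2.736, -0.033]
contact_force: [-0.8, 0.6, 0.8]
gripper_width: 60.0
```

Run:
```python
from plan import *
s=readout.read_state();print(s['tool_pos'],s['contact_force'],s['qpos'].round(2))
rows([((499.6,206.6,124),tool(-.112,22),1)],d=1)
```

```text
[500.20291015 205.59306623 124.68422931] [-0.78248529  0.56020295  0.8261818 ] [ 0.26  0.33  2.02 -0.35  0.44 -0.91]
"linear": [[0.9, 0.9, 0.3]] 
"rotation": [[-0.1, 1.0, -0.1]] n 1
end [499.6 206.6 124.1]
```

Request:
jog_arm(linear=[[0, 0, 0], [0, 0, 0], [0, 0, 0], [0, 0, 0], [0, 0, 0], [0, 0, 0]], rotation=[[0, 0, 0], [0, 0, 0], [0, 0, 0], [0, 0, 0], [0, 0, 0], [0, 0, 0]], grip=[30, 12, 0, 0, 0, 0])

```text
t: 3.68
tool_pos: [499.1, 205.0, 122.6]
tcp_rot: [0.157, 2.74, -0.035]
contact_force: [-0.3, -0.4, -2.4]
gripper_width: 9.5
```

Run:
```python
from plan import *
s=readout.read_state();p=s['tool_pos'];M=R.from_rotvec(s['tcp_rot']).as_matrix();print(p,s['contact_force'],s['gripper_width'],s['qpos'].round(2))
print('grasp pt',p+54*M[:,2], 'slope',np.degrees(np.arcsin(np.hypot(*M[:2,2]))),'yaw',np.arctan2(-M[0,1],M[1,1]))
# lift, go to level pre-pour: nose at filler local (-25,0,165), keep slope; yaw .02
def tcp(nose,yaw,tilt,slope=22):
    t=np.radians(tilt); h=np.array([-86*np.cos(t)+46*np.sin(t),86*np.sin(t)+46*np.cos(t)])
    N=tool(yaw,slope-tilt); f=np.array([np.cos(yaw),np.sin(yaw),0])
    return np.array(nose)+f*h[0]+np.array([0,0,h[1]])-54*N[:,2],N
q,N=tcp((529,-217,165),.02,0); print(q)
q2,_=tcp((465,-217,165),.02,0)
rows([((499.6,206.6,194),tool(-.112,22),4),((q2[0]+30,206,q[2]),tool(-.112,22),3)])
```

```text
[499.06884888 204.96944364 122.56827378] [-0.29030707 -0.40784007 -2.42955185] 9.520979429547056 [ 0.26  0.33  2.02 -0.35  0.44 -0.91]
grasp pt [519.81661097 202.44731155  72.77701733] slope 22.77083247125246 yaw -0.11522278864405383
[ 422.792489   -219.12443349  261.06792815]
"linear": [[-7.0, 0.0, -16.0], [-7.0, 1.0, -17.0], [-7.0, 0.0, -16.0], [-7.0, 1.0, -17.0], [26.0, -4.0, -34.0], [26.0, -5.0, -35.0], [25.0, -4.0, -34.0]] 
"rotation": [[0.0, 0.2, 0.0], [-0.1, 0.2, 0.0], [0.0, 0.2, -0.1], [-0.1, 0.2, 0.0], [0.0, 0.0, 0.0], [0.0, 0.0, 0.0], [0.0, 0.0, 0.0]] n 7
end [389.3 206.4 261. ]
```

Request:
jog_arm(linear=[[-3, 0, -7], [-7, 0, -16], [-7, 0, -16], [-7, 0, -17], [12, 0, -30], [26, -4, -34], [25, -4, -34], [13, -2, -10], [0, 0, 0]], rotation=[[0, 0, 0], [0, 0, 0], [0, 0, 0], [0, 0, 0], [0, 0, 0], [0, 0, 0], [0, 0, 0], [0, 0, 0], [0, 0, 0]], grip=[0, 0, 0, 0, 0, 0, 0, 0, 0])

```text
t: 4.8
tool_pos: [386.9, 208.4, 254.4]
tcp_rot: [0.156, 2.738, -0.034]
contact_force: [1.0, -0.2, -2.3]
gripper_width: 9.3
```

```bash
cat >> plan.py <<'E'
def tcp(nose,yaw,tilt,slope=22.8):
    t=np.radians(tilt); h=np.array([-86*np.cos(t)+46*np.sin(t),86*np.sin(t)+46*np.cos(t)])
    N=tool(yaw,slope-tilt); f=np.array([np.cos(yaw),np.sin(yaw),0])
    return np.array(nose)+f*h[0]+np.array([0,0,h[1]])-54*N[:,2],N
E
python3 - <<'E'
from plan import *
s=readout.read_state();print(s['tool_pos'],s['gripper_width'],s['qpos'].round(2))
q,N=tcp((500,-217,175),.02,0); print(q)
a=rows([(q,N,12)])
E
```

```text
[386.89024358 208.41553716 254.36865897] 9.275534443781929 [ 0.35 -0.03  2.06 -0.26  0.77 -0.95]
[ 393.09554279 -219.13837427  270.78061019]
"linear": [[-5.0, -35.0, 1.0], [-4.0, -35.0, 0.0], [-4.0, -36.0, 0.0], [-4.0, -35.0, 0.0], [-3.0, -36.0, 0.0], [-3.0, -36.0, 0.0], [-2.0, -36.0, 0.0], [-2.0, -35.0, -1.0], [-2.0, -36.0, -1.0], [-1.0, -35.0, -1.0], [-1.0, -36.0, -1.0], [-1.0, -35.0, -1.0]] 
"rotation": [[-0.3, 0.0, -0.6], [-0.3, 0.0, -0.6], [-0.2, 0.0, -0.6], [-0.3, 0.0, -0.6], [-0.2, 0.0, -0.6], [-0.3, 0.0, -0.6], [-0.2, 0.0, -0.6], [-0.3, 0.0, -0.6], [-0.2, 0.0, -0.6], [-0.3, 0.0, -0.5], [-0.2, 0.0, -0.6], [-0.3, 0.1, -0.5]] n 12
end [ 392.8 -218.8  270.7]
```

Request:
jog_arm(linear=[[-3, -20, 0], [-5, -35, 1], [-4, -36, 0], [-4, -36, 0], [-4, -36, 0], [-3, -37, 0], [-3, -37, 0], [-2, -37, 0], [-2, -37, -1], [-2, -37, -1], [-1, -38, -1], [-1, -38, -1]], rotation=[[-0.3, 0, -0.6], [-0.3, 0, -0.6], [-0.2, 0, -0.6], [-0.3, 0, -0.6], [-0.2, 0, -0.6], [-0.3, 0, -0.6], [-0.2, 0, -0.6], [-0.3, 0, -0.6], [-0.2, 0, -0.6], [-0.3, 0, -0.5], [-0.2, 0, -0.6], [-0.3, 0.1, -0.5]], grip=[0, 0, 0, 0, 0, 0, 0, 0, 0, 0, 0, 0])

```text
t: 6.3
tool_pos: [396.5, -220.0, 269.6]
tcp_rot: [-0.024, 2.746, 0.005]
contact_force: [1.4, 0.2, -1.7]
gripper_width: 9.2
```

Run:
```python
from plan import *
s=readout.read_state();print(s['tool_pos'],s['gripper_width'],s['qpos'].round(2))
t=get_image('top');u=get_image('side')
o=np.hstack([cv2.resize(t[155:305,330:480],(400,400),interpolation=2),cv2.resize(u[205:335,270:400],(400,400),interpolation=2)])
cv2.imwrite('pics/over.png',cv2.convertScaleAbs(o,alpha=1.6))
print(proj('top',[[500,-217,175]]),proj('side',[[500,-217,175]]))
```

```text
[ 396.48824958 -220.04027737  269.63398167] 9.223668503057144 [-0.97 -0.04  2.02  0.4   0.97 -2.75]
[[394.58615406 256.23031094]] [[327.39224038 275.26065076]]
```

View pics/over.png

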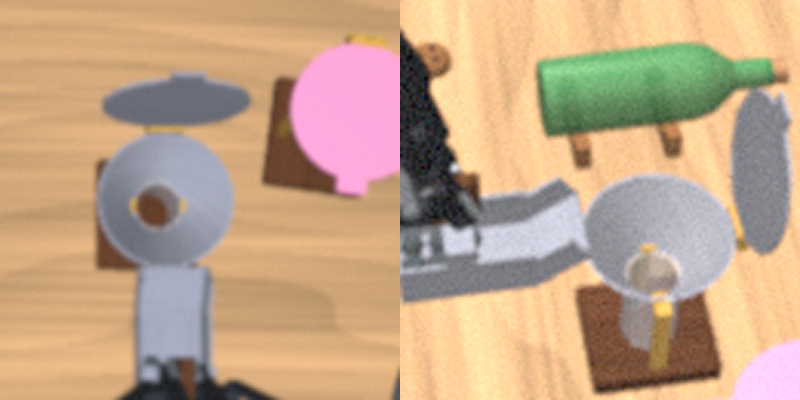

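The nose (top crop 175,267) lines up with the funnel axis (166,200) to within about 3 mm, and the balls are still aboard. Next is the tilt to 30° with the nose inside the rim.

Run:
```python
from plan import *
T=[(*tcp((500+27*k/9,-215,174-11*k/9),.02,30*k/9),1) for k in range(1,10)]
a=rows(T)
T=[(*tcp((527,-215,163),.02,30+k*2),1) for k in range(1,14)]
a=rows(T,a)
```

```text
"linear": [[-6.0, 6.0, -2.0], [-10.0, 0.0, -1.0], [-10.0, 0.0, -2.0], [-11.0, 0.0, -1.0], [-10.0, 0.0, -2.0], [-11.0, -1.0, -2.0], [-10.0, 0.0, -2.0], [-11.0, 0.0, -2.0], [-11.0, 0.0, -2.0]] 
"rotation": [[-0.3, 3.2, -0.3], [0.0, 3.4, 0.0], [0.0, 3.3, 0.0], [0.0, 3.3, 0.0], [0.0, 3.4, 0.0], [0.0, 3.3, 0.0], [0.0, 3.3, 0.0], [0.0, 3.4, 0.0], [0.0, 3.3, 0.0]] n 9
end [ 482.8 -216.2  299.1]
"linear": [[-4.0, 0.0, -2.0], [-5.0, 0.0, -2.0], [-4.0, 0.0, -2.0], [-5.0, 0.0, -2.0], [-4.0, 0.0, -3.0], [-5.0, 0.0, -2.0], [-4.0, 0.0, -2.0], [-5.0, 0.0, -2.0], [-5.0, 0.0, -2.0], [-4.0, 0.0, -2.0], [-5.0, 0.0, -2.0], [-4.0, 0.0, -2.0], [-5.0, 0.0, -2.0]] 
"rotation": [[0.0, 2.0, 0.0], [0.0, 2.0, 0.0], [0.0, 2.0, 0.0], [0.0, 2.0, 0.0], [0.0, 2.0, 0.0], [0.0, 2.0, 0.0], [0.0, 2.0, 0.0], [0.0, 2.0, 0.0], [0.0, 2.0, 0.0], [0.0, 2.0, 0.0], [0.0, 2.0, 0.0], [0.0, 2.0, 0.0], [0.0, 2.0, 0.0]] n 13
end [ 546.7 -214.9  305.1]
```

Request:
jog_arm(linear=[[-6, 4, -2], [-10, 1, -1], [-10, 0, -2], [-11, 0, -1], [-10, 0, -2], [-11, 0, -2], [-10, 0, -2], [-11, 0, -2], [-11, 0, -2], [0, 0, 0]], rotation=[[-0.3, 3.2, -0.3], [0, 3.4, 0], [0, 3.3, 0], [0, 3.3, 0], [0, 3.4, 0], [0, 3.3, 0], [0, 3.3, 0], [0, 3.4, 0], [0, 3.3, 0], [0, 0, 0]], grip=[0, 0, 0, 0, 0, 0, 0, 0, 0, 0])

```text
t: 7.65
tool_pos: [483.6, -210.2, 297.8]
tcp_rot: [0.04, -3.015, -0.004]
contact_force: [0.1, -0.8, -2.9]
gripper_width: 9.1
```

Run:
```python
from plan import *
s=readout.read_state();p=s['tool_pos'];M=R.from_rotvec(s['tcp_rot']).as_matrix();print(p,s['contact_force'],s['gripper_width'],s['qpos'].round(2),np.degrees(np.arctan2(M[0,2],-M[2,2])))
T=[(*tcp((527,-215,163),.02,30+k*2),1) for k in range(1,14)]
a=rows(T)
```

```text
[ 483.58424754 -210.20561331  297.81361603] [ 0.11760481 -0.83669531 -2.94195127] 9.071933006915668 [-0.58  0.28  1.52 -0.07  1.44 -2.17] -7.224448440489807
"linear": [[-3.0, -6.0, -3.0], [-4.0, 0.0, -3.0], [-5.0, 0.0, -2.0], [-5.0, 0.0, -2.0], [-4.0, 0.0, -2.0], [-5.0, 0.0, -2.0], [-4.0, 0.0, -2.0], [-5.0, 0.0, -2.0], [-4.0, 0.0, -2.0], [-5.0, 0.0, -2.0], [-5.0, 0.0, -2.0], [-4.0, 0.0, -2.0], [-5.0, 0.0, -2.0]] 
"rotation": [[0.2, 2.0, 0.4], [0.0, 2.0, 0.0], [0.0, 2.0, 0.0], [0.0, 2.0, 0.0], [0.0, 2.0, 0.0], [0.0, 2.0, 0.0], [0.0, 2.0, 0.0], [0.0, 2.0, 0.0], [0.0, 2.0, 0.0], [0.0, 2.0, 0.0], [0.0, 2.0, 0.0], [0.0, 2.0, 0.0], [0.0, 2.0, 0.0]] n 13
end [ 546.7 -214.9  304.8]
```

Request:
jog_arm(linear=[[-3, -5, -3], [-4, 0, -3], [-5, 0, -2], [-5, 0, -2], [-4, 0, -2], [-5, 0, -2], [0, 0, 0], [0, 0, 0]], rotation=[[0, 2, 0], [0, 2, 0], [0, 2, 0], [0, 2, 0], [0, 2, 0], [0, 2, 0], [0, 0, 0], [0, 0, 0]], grip=[0, 0, 0, 0, 0, 0, 0, 0])

```text
t: 8.65
tool_pos: [510.1, -214.5, 307.0]
tcp_rot: [0.036, -2.807, 0.001]
contact_force: [-0.3, -0.7, -1.6]
gripper_width: 9.6
```

Request:
jog_arm(linear=[[-4, 0, -2], [-5, 0, -2], [-4, 0, -2], [-5, 0, -2], [-5, 0, -2], [-4, 0, -2], [-5, 0, -2], [0, 0, 0], [0, 0, 0], [0, 0, 0], [0, 0, 0], [0, 0, 0]], rotation=[[0, 2, 0], [0, 2, 0], [0, 2, 0], [0, 2, 0], [0, 2, 0], [0, 2, 0], [0, 2, 0], [0, 0, 0], [0, 0, 0], [0, 0, 0], [0, 0, 0], [0, 0, 0]], grip=[0, 0, 0, 0, 0, 0, 0, 0, 0, 0, 0, 0])

```text
t: 10.15
tool_pos: [545.1, -213.5, 306.5]
tcp_rot: [0.034, -2.562, 0.005]
contact_force: [0.5, 0.9, -1.9]
gripper_width: 9.6
```

Run:
```python
from plan import *
s=readout.read_state();p=s['tool_pos'];M=R.from_rotvec(s['tcp_rot']).as_matrix();print(p,s['contact_force'],s['gripper_width'],s['qpos'].round(2),np.degrees(np.arctan2(M[0,2],-M[2,2])))
t=get_image('top');u=get_image('side')
o=np.hstack([cv2.resize(t[155:305,330:480],(400,400),interpolation=2),cv2.resize(u[205:335,270:400],(400,400),interpolation=2)])
cv2.imwrite('pics/pour.png',cv2.convertScaleAbs(o,alpha=1.6))
```

```text
[ 545.12385921 -213.4822783   306.52285752] [ 0.51152032  0.93328212 -1.89439418] 9.556775535645466 [-0.44  0.61  1.09 -0.27  1.95 -2.08] -33.16649001811278
```

View pics/pour.png

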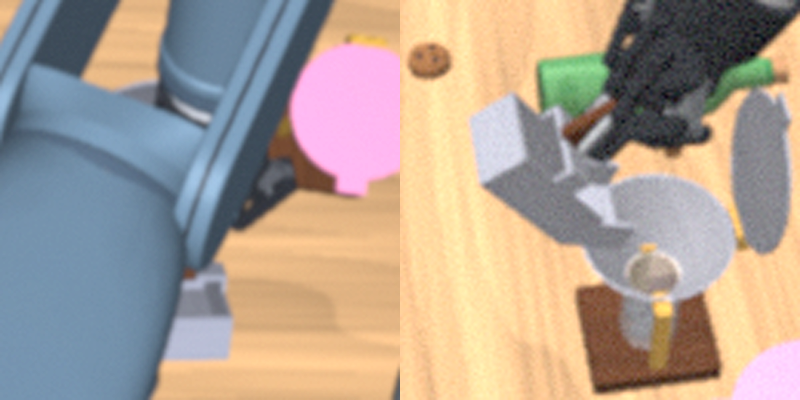

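The balls aren't visible in this view. I'll tip a little further to make sure the scoop empties, then back away level and look.

Request:
jog_arm(linear=[[-4, 0, -2], [-5, 0, -2], [0, 0, 0], [0, 0, 0], [0, 0, 0], [0, 0, 0]], rotation=[[0, 2, 0], [0, 2, 0], [0, 0, 0], [0, 0, 0], [0, 0, 0], [0, 0, 0]], grip=[0, 0, 0, 0, 0, 0])

```text
t: 11.0
tool_pos: [554.7, -213.2, 304.9]
tcp_rot: [0.033, -2.493, 0.007]
contact_force: [-0.1, -0.2, -1.5]
gripper_width: 9.5
```

Run:
```python
from plan import *
s=readout.read_state();p=s['tool_pos'];M=R.from_rotvec(s['tcp_rot']).as_matrix();print(p,s['contact_force'],s['qpos'].round(2))
T=[(*tcp((527-5*k,-217,165+2*k),.0,60-60*k/12),1) for k in range(1,13)]
a=rows(T)
```

```text
[ 554.74489493 -213.23381713  304.9284862 ] [-0.12855109 -0.24946583 -1.51527554] [-0.43  0.67  1.03 -0.3   2.03 -2.08]
"linear": [[15.0, -3.0, 6.0], [17.0, 0.0, 7.0], [16.0, 0.0, 6.0], [17.0, 0.0, 6.0], [16.0, 0.0, 5.0], [16.0, 0.0, 5.0], [17.0, 0.0, 5.0], [16.0, 0.0, 4.0], [16.0, 0.0, 3.0], [16.0, 0.0, 4.0], [15.0, 0.0, 2.0], [15.0, 0.0, 3.0]] 
"rotation": [[-0.7, -5.0, 1.3], [0.0, -5.0, 0.0], [0.0, -5.0, 0.0], [0.0, -5.0, 0.0], [0.0, -5.0, 0.0], [0.0, -5.0, 0.0], [0.0, -5.0, 0.0], [0.0, -5.0, 0.0], [0.0, -5.0, 0.0], [0.0, -5.0, 0.0], [0.0, -5.0, 0.0], [0.0, -5.0, 0.0]] n 12
end [ 360.4 -216.5  284.7]
```

Request:
jog_arm(linear=[[15, -2, 6], [17, 0, 7], [16, 0, 6], [17, 0, 6], [16, 0, 5], [16, 0, 5], [17, 0, 5], [16, 0, 4], [16, 0, 3], [16, 0, 4], [0, 0, 0]], rotation=[[-0.3, -5, 0.6], [-0.3, -5, 0.6], [0, -5, 0], [0, -5, 0], [0, -5, 0], [0, -5, 0], [0, -5, 0], [0, -5, 0], [0, -5, 0], [0, -5, 0], [0, 0, 0]], grip=[0, 0, 0, 0, 0, 0, 0, 0, 0, 0, 0])

```text
t: 12.38
tool_pos: [386.1, -215.5, 296.9]
tcp_rot: [0.001, 2.919, 0.003]
contact_force: [-0.5, 0.2, -1.4]
gripper_width: 9.6
```

Run:
```python
from plan import *
s=readout.read_state();p=s['tool_pos'];M=R.from_rotvec(s['tcp_rot']).as_matrix();print(p,s['contact_force'],s['gripper_width'],s['qpos'].round(2),np.degrees(np.arctan2(M[0,2],-M[2,2])))
t=get_image('top');u=get_image('side')
cv2.imwrite('pics/tf.png',t);cv2.imwrite('pics/sf.png',u)
o=np.hstack([cv2.resize(t[190:320,330:460],(400,400),interpolation=2),cv2.resize(u[205:335,260:390],(400,400),interpolation=2)])
cv2.imwrite('pics/after.png',cv2.convertScaleAbs(o,alpha=1.7))
```

```text
[ 386.05052445 -215.4515374   296.89288307] [-0.47912752  0.24152138 -1.43788504] 9.554243543039272 [-0.88 -0.03  1.9   0.19  1.13 -2.52] 12.729156952899846
```

View pics/after.png

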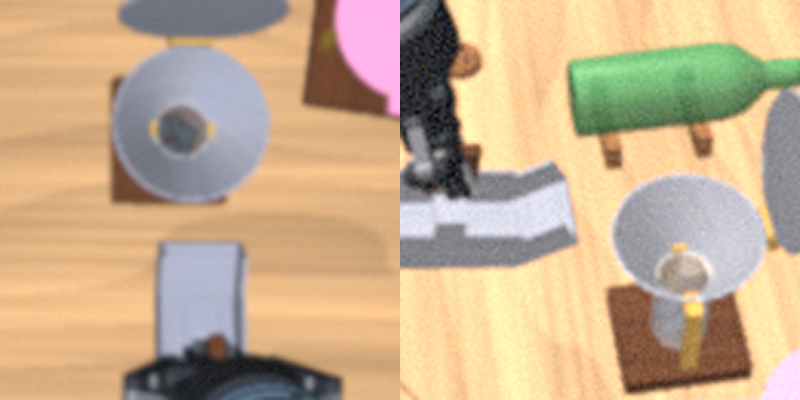

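The tube now holds grey balls (top crop 183,130), the cone is clear, no strays show on the bench, and the measured weight (1.4 N) matches the empty scoop. I'll set the scoop down at about (420,-100).

Run:
```python
from plan import *
N=tool(0,22.8)
a=rows([((398,-110,215),N,5),((398,-110,135),N,4)])
```

```text
"linear": [[2.0, 21.0, 17.0], [2.0, 21.0, 16.0], [3.0, 21.0, 16.0], [3.0, 22.0, 17.0], [4.0, 21.0, 16.0], [8.0, 0.0, 18.0], [8.0, 0.0, 19.0], [8.0, 0.0, 18.0], [7.0, 0.0, 19.0]] 
"rotation": [[0.0, -2.0, 0.0], [0.0, -2.0, 0.0], [0.0, -2.0, 0.0], [0.0, -2.0, 0.0], [0.0, -2.0, 0.0], [0.0, 0.0, 0.0], [0.0, 0.0, 0.0], [0.0, 0.0, 0.0], [0.0, 0.0, 0.0]] n 9
end [ 398.3 -110.4  135. ]
```

Request:
jog_arm(linear=[[2, 21, 17], [2, 21, 16], [3, 21, 16], [3, 22, 17], [4, 21, 16], [8, 0, 18], [8, 0, 19], [8, 0, 18], [7, 0, 19], [0, 0, 0]], rotation=[[0, -2, 0], [0, -2, 0], [0, -2, 0], [0, -2, 0], [0, -2, 0], [0, 0, 0], [0, 0, 0], [0, 0, 0], [0, 0, 0], [0, 0, 0]], grip=[0, 0, 0, 0, 0, 0, 0, 0, 0, 0])

```text
t: 13.72
tool_pos: [398.8, -109.4, 133.5]
tcp_rot: [-0.004, 2.746, 0.006]
contact_force: [-0.1, 0.6, -1.7]
gripper_width: 9.1
```

Run:
```python
from plan import *
s=readout.read_state();p=s['tool_pos'];M=R.from_rotvec(s['tcp_rot']).as_matrix();print(p,s['contact_force'],s['gripper_width'],s['qpos'].round(2),np.degrees(np.arctan2(M[0,2],-M[2,2])))
a=rows([((p[0],p[1],124),tool(0,22.8),2)],d=1)
```

```text
[ 398.79660228 -109.36935442  133.50461386] [-0.08188626  0.57615582 -1.69809868] 9.080828849997088 [-0.73  0.1   2.32  0.58  0.49 -2.79] 22.666548751971796
"linear": [[1.8, 0.0, 4.4], [1.9, 0.0, 4.4]] 
"rotation": [[0.1, -0.1, 0.1], [0.2, 0.0, 0.0]] n 2
end [ 398.8 -109.3  124. ]
```

Request:
jog_arm(linear=[[1.8, 0, 4.4], [1.2, 0, 2.8], [0.6, 0, 1.4], [0, 0, 0], [0, 0, 0]], rotation=[[0, 0, 0], [0, 0, 0], [0, 0, 0], [0, 0, 0], [0, 0, 0]], grip=[0, 0, 0, 0, 0])

```text
t: 14.35
tool_pos: [398.3, -110.0, 125.3]
tcp_rot: [-0.002, 2.743, 0.002]
contact_force: [-0.3, 0.7, -1.8]
gripper_width: 9.6
```

Request:
jog_arm(linear=[[0.5, 0, 1.2], [0.5, 0, 1.2], [0, 0, 0], [0, 0, 0]], rotation=[[0, 0, 0], [0, 0, 0], [0, 0, 0], [0, 0, 0]], grip=[0, 0, 0, 0])

```text
t: 14.85
tool_pos: [398.3, -109.9, 122.5]
tcp_rot: [-0.002, 2.744, 0.002]
contact_force: [-0.5, 0.4, -1.6]
gripper_width: 9.1
```

Request:
jog_arm(linear=[[0.4, 0, 0.9], [0, 0, 0], [0.4, 0, 0.9], [0, 0, 0]], rotation=[[0, 0, 0], [0, 0, 0], [0, 0, 0], [0, 0, 0]], grip=[0, 0, 0, 0])

```text
t: 15.35
tool_pos: [398.3, -109.8, 121.8]
tcp_rot: [-0.004, 2.742, 0.001]
contact_force: [-16.1, 3.0, 28.6]
gripper_width: 9.1
```

Contact with the bench. I'll ease off a touch, open, and back out along the tool axis.

Request:
jog_arm(linear=[[-0.4, 0, -0.9], [0, 0, 0], [0, 0, 0], [0, 0, 0], [0, 0, 0]], rotation=[[0, 0, 0], [0, 0, 0], [0, 0, 0], [0, 0, 0], [0, 0, 0]], grip=[0, 0, 20, 40, 50])

```text
t: 15.98
tool_pos: [398.3, -109.9, 121.4]
tcp_rot: [-0.002, 2.744, 0.002]
contact_force: [-0.4, -0.2, 0.2]
gripper_width: 50.1
```

Request:
jog_arm(linear=[[0, 0, -15], [0, 0, -25], [0, 0, -35], [0, 0, -35], [0, 0, -25], [0, 0, 0]], rotation=[[0, 0, 0], [0, 0, 0], [0, 0, 0], [0, 0, 0], [0, 0, 0], [0, 0, 0]], grip=[50, 50, 40, 20, 0, 0])

```text
t: 16.73
tool_pos: [346.2, -110.9, 247.4]
tcp_rot: [-0.002, 2.741, -0.003]
contact_force: [0.7, -0.3, -0.5]
gripper_width: 0.1
```

Scoop released. Now over the lid to its far side with closed fingers.

Run:
```python
from plan import *
s=readout.read_state();print(s['qpos'].round(2))
N=tool(0,0)
a=rows([((430,-170,410),N,5),((700,-215,410),N,7)])
a=rows([((690,-215,302),N,4)],a)
u=get_image('side');cv2.imwrite('pics/s2.png',u)
```

```text
[-0.88 -0.23  2.24  0.39  0.91 -2.66]
"linear": [[-28.0, -12.0, -23.0], [-26.0, -12.0, -26.0], [-24.0, -12.0, -28.0], [-22.0, -12.0, -29.0], [-19.0, -12.0, -31.0], [-39.0, -6.0, 0.0], [-39.0, -6.0, 0.0], [-38.0, -6.0, 0.0], [-39.0, -7.0, 0.0], [-38.0, -6.0, 0.0], [-39.0, -7.0, 0.0], [-38.0, -6.0, 0.0]] 
"rotation": [[0.0, 4.6, 0.0], [0.0, 4.6, 0.0], [0.0, 4.6, 0.0], [-0.1, 4.6, 0.0], [0.0, 4.6, 0.1], [0.0, 0.0, 0.0], [0.0, 0.0, 0.0], [0.0, 0.0, 0.0], [0.0, 0.0, 0.0], [0.0, 0.0, 0.0], [0.0, 0.0, 0.0], [0.0, 0.0, 0.0]] n 12
end [ 699.8 -214.6  409.8]
"linear": [[2.0, 0.0, 27.0], [3.0, 0.0, 27.0], [2.0, 0.0, 27.0], [3.0, 0.0, 27.0]] 
"rotation": [[0.0, 0.0, 0.0], [0.0, 0.0, 0.0], [0.0, 0.0, 0.0], [0.0, 0.0, 0.0]] n 4
end [ 689.7 -214.7  301.8]
```

Request:
jog_arm(linear=[[-28, -12, -23], [-26, -12, -26], [-24, -12, -28], [-22, -12, -29], [-19, -12, -31], [-39, -6, 0], [-39, -6, 0], [-38, -6, 0], [-39, -7, 0], [-38, -6, 0], [-39, -7, 0], [-38, -6, 0]], rotation=[[0, 4.6, 0], [0, 4.6, 0], [0, 4.6, 0], [0, 4.6, 0], [0, 4.6, 0], [0, 0, 0], [0, 0, 0], [0, 0, 0], [0, 0, 0], [0, 0, 0], [0, 0, 0], [0, 0, 0]], grip=[0, 0, 0, 0, 0, 0, 0, 0, 0, 0, 0, 0])

```text
t: 18.27
tool_pos: [702.2, -213.4, 403.5]
tcp_rot: [0.005, -3.135, -0.005]
contact_force: [-0.2, 0.1, 0.5]
gripper_width: -0.5
```

Run:
```python
from plan import *
s=readout.read_state();print(s['tool_pos'],s['contact_force'],s['qpos'].round(2))
N=tool(0,0)
a=rows([((690,-215,302),N,4),((665,-215,300),N,2)])
def arc(th,r=85):
    t=np.radians(th); return (617-r*np.cos(t)+2*np.sin(t)+10, -215, 142+r*np.sin(t)+2*np.cos(t)+73)
T=[(arc(th),N,1) for th in range(97,3,-7)]
print([np.round(x[0]) for x in T][::3]); a=rows(T,a)
u=get_image('side'); t=get_image('top')
o=np.hstack([cv2.resize(u[130:330,200:400],(400,400),interpolation=2),cv2.resize(t[130:330,270:470],(400,400),interpolation=2)])
cv2.imwrite('pics/lid0.png',cv2.convertScaleAbs(o,alpha=1.6))
```

```text
[ 702.17116809 -213.35888799  403.51612426] [-0.20462974  0.10394511  0.52083882] [-0.45  0.59  0.79  0.    1.76 -2.02]
"linear": [[3.0, 0.0, 25.0], [3.0, -1.0, 26.0], [3.0, 0.0, 25.0], [3.0, -1.0, 26.0], [12.0, 0.0, 1.0], [13.0, 0.0, 1.0]] 
"rotation": [[0.0, -0.1, 0.0], [0.1, -0.1, 0.1], [0.0, -0.1, 0.0], [0.1, -0.1, 0.1], [0.0, 0.0, 0.0], [0.0, 0.0, 0.0]] n 6
end [ 664.8 -215.1  299.5]
[array([ 639., -215.,  299.]), array([ 608., -215.,  298.]), array([ 580., -215.,  286.]), array([ 558., -215.,  264.]), array([ 545., -215.,  236.])]
"linear": [[25.0, 0.0, 0.0], [11.0, 0.0, 0.0], [10.0, 0.0, 0.0], [10.0, 0.0, 2.0], [10.0, 0.0, 2.0], [10.0, 0.0, 5.0], [9.0, 0.0, 5.0], [8.0, 0.0, 6.0], [8.0, 0.0, 7.0], [6.0, 0.0, 8.0], [6.0, 0.0, 9.0], [4.0, 0.0, 10.0], [3.0, 0.0, 9.0], [2.0, 0.0, 11.0]] 
"rotation": [[0.0, 0.0, 0.0], [0.0, 0.0, 0.0], [0.0, 0.0, 0.0], [0.0, 0.0, 0.0], [0.0, 0.0, 0.0], [0.0, 0.0, 0.0], [0.0, 0.0, 0.0], [0.0, 0.0, 0.0], [0.0, 0.0, 0.0], [0.0, 0.0, 0.0], [0.0, 0.0, 0.0], [0.0, 0.0, 0.0], [0.0, 0.0, 0.0], [0.0, 0.0, 0.0]] n 14
end [ 542.8 -215.1  225.5]
```

View pics/lid0.png

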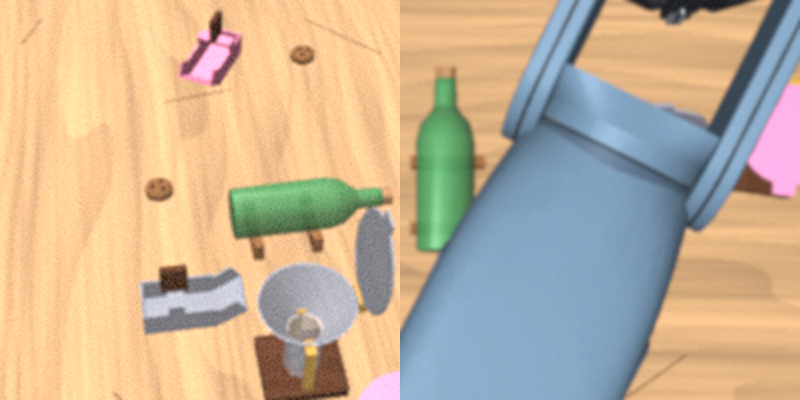

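The scoop stands empty and flat (side crop 190,300), the lid is still upright (375,260), and the deadeyes and bottle haven't moved. Now I'll push the lid.

Request:
jog_arm(linear=[[3, 0, 25], [3, -1, 26], [3, 0, 25], [3, 0, 26], [12, 0, 1], [13, 0, 1], [0, 0, 0]], rotation=[[0, 0, 0], [0, 0, 0], [0, 0, 0], [0, 0, 0], [0, 0, 0], [0, 0, 0], [0, 0, 0]], grip=[0, 0, 0, 0, 0, 0, 0])

```text
t: 19.25
tool_pos: [661.8, -214.1, 301.7]
tcp_rot: [0.003, -3.136, -0.004]
contact_force: [0.3, 0.1, 0.3]
gripper_width: -0.4
```

Request:
jog_arm(linear=[[8, 0, 0], [8, 0, 0], [9, 0, 0], [11, 0, 0], [10, 0, 0], [10, 0, 2], [0, 0, 0]], rotation=[[0, 0, 0], [0, 0, 0], [0, 0, 0], [0, 0, 0], [0, 0, 0], [0, 0, 0], [0, 0, 0]], grip=[0, 0, 0, 0, 0, 0, 0])

```text
t: 20.12
tool_pos: [605.8, -214.7, 301.4]
tcp_rot: [0.002, -3.137, -0.002]
contact_force: [-0.1, -0.0, -0.2]
gripper_width: 0.0
```

Request:
jog_arm(linear=[[10, 0, 3], [9, 0, 5], [9, 0, 5], [8, 0, 6], [8, 0, 7], [6, 0, 8], [6, 0, 9], [0, 0, 0]], rotation=[[0, 0, 0], [0, 0, 0], [0, 0, 0], [0, 0, 0], [0, 0, 0], [0, 0, 0], [0, 0, 0], [0, 0, 0]], grip=[0, 0, 0, 0, 0, 0, 0, 0])

```text
t: 21.12
tool_pos: [549.7, -214.4, 257.4]
tcp_rot: [0.003, -3.136, -0.004]
contact_force: [-0.2, -0.0, 0.1]
gripper_width: 0.3
```

Run:
```python
from plan import *
s=readout.read_state();print(s['tool_pos'],s['contact_force'],s['qpos'].round(2))
u=get_image('side')
cv2.imwrite('pics/lid1.png',cv2.convertScaleAbs(cv2.resize(u[180:340,270:430],(500,500),interpolation=2),alpha=1.6))
```

```text
[ 549.73768642 -214.43962136  257.41618923] [-0.21155784 -0.00630394  0.05773773] [-0.56  0.37  1.5  -0.    1.28 -2.13]
```

View pics/lid1.png

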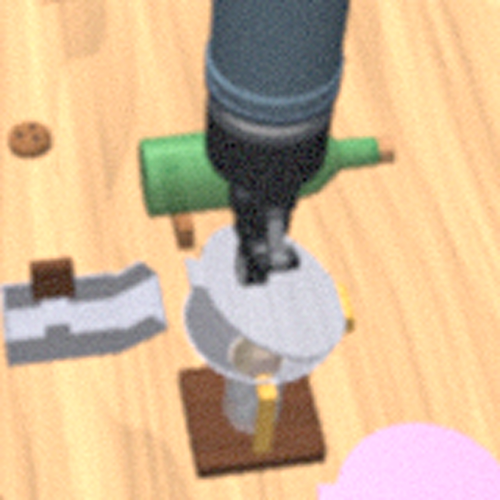

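The lid is half shut, with the fingertips on its outer face (crop 265,265). I'll press it the rest of the way in small steps.

Request:
jog_arm(linear=[[4, 0, 10], [3, 0, 10], [2, 0, 8], [1, 0, 5], [0, 0, 2], [0, 0, 0]], rotation=[[0, 0, 0], [0, 0, 0], [0, 0, 0], [0, 0, 0], [0, 0, 0], [0, 0, 0]], grip=[0, 0, 0, 0, 0, 0])

```text
t: 21.92
tool_pos: [540.5, -214.7, 223.5]
tcp_rot: [0.003, -3.138, -0.002]
contact_force: [0.1, -0.5, 0.7]
gripper_width: 0.2
```

Request:
jog_arm(linear=[[0, 0, 1], [0, 0, 1], [0, 0, 0]], rotation=[[0, 0, 0], [0, 0, 0], [0, 0, 0]], grip=[0, 0, 0])

```text
t: 22.3
tool_pos: [540.5, -214.8, 221.7]
tcp_rot: [0.003, -3.138, -0.002]
contact_force: [-0.2, -0.7, 0.6]
gripper_width: 0.1
```

Request:
jog_arm(linear=[[0, 0, 1], [0, 0, 0.6], [0, 0, 0]], rotation=[[0, 0, 0], [0, 0, 0], [0, 0, 0]], grip=[0, 0, 0])

```text
t: 22.68
tool_pos: [540.4, -214.7, 219.9]
tcp_rot: [0.003, -3.138, -0.002]
contact_force: [0.2, -0.5, 0.0]
gripper_width: -0.3
```

Request:
jog_arm(linear=[[0, 0, 1], [0, 0, 0], [0, 0, 0]], rotation=[[0, 0, 0], [0, 0, 0], [0, 0, 0]], grip=[0, 0, 0])

```text
t: 23.05
tool_pos: [540.4, -214.7, 219.0]
tcp_rot: [0.003, -3.138, -0.002]
contact_force: [-0.4, 0.8, -0.1]
gripper_width: 0.7
```

Request:
jog_arm(linear=[[0, 0, 0.7], [0, 0, 0.7], [0, 0, 0]], rotation=[[0, 0, 0], [0, 0, 0], [0, 0, 0]], grip=[0, 0, 0])

```text
t: 23.42
tool_pos: [540.4, -214.7, 217.7]
tcp_rot: [0.003, -3.138, -0.002]
contact_force: [0.4, 0.3, 0.8]
gripper_width: -0.1
```

Request:
jog_arm(linear=[[0, 0, 0.7], [0, 0, 0], [0, 0, 0]], rotation=[[0, 0, 0], [0, 0, 0], [0, 0, 0]], grip=[0, 0, 0])

```text
t: 23.8
tool_pos: [540.4, -214.7, 217.6]
tcp_rot: [0.003, -3.138, -0.001]
contact_force: [-2.1, 0.7, 5.2]
gripper_width: 0.2
```

Request:
jog_arm(linear=[[0, 0, 0.4], [0, 0, 0], [0, 0, 0]], rotation=[[0, 0, 0], [0, 0, 0], [0, 0, 0]], grip=[0, 0, 0])

```text
t: 24.18
tool_pos: [540.4, -214.7, 217.5]
tcp_rot: [0.003, -3.139, -0.001]
contact_force: [-2.3, 1.8, 7.4]
gripper_width: -0.0
```

Request:
jog_arm(linear=[[0, 0, -10], [0, 0, -40], [10, 0, -50], [40, 10, -30], [50, 20, 0], [50, 30, 0], [0, 0, 0]], rotation=[[0, 0, 0], [0, 0, 0], [0, 0, 0], [0, 0, 0], [0, 0, 0], [0, 0, 0], [0, 0, 0]], grip=[0, 0, 0, 0, 0, 0, 0])

```text
t: 25.05
tool_pos: [387.8, -152.9, 347.4]
tcp_rot: [0.003, -3.138, -0.003]
contact_force: [0.2, -0.7, -0.5]
gripper_width: -0.3
```

Run:
```python
from plan import *
s=readout.read_state();print(s['tool_pos'],s['contact_force'],s['qpos'].round(2))
u=get_image('side');t=get_image('top');cv2.imwrite('pics/st.png',t)
cv2.imwrite('pics/lid2.png',cv2.convertScaleAbs(cv2.resize(u[130:370,190:450],(780,600),interpolation=2)[:600],alpha=1.6))
```

```text
[ 387.7559365  -152.88012329  347.44243036] [ 0.23572667 -0.67610874 -0.49316174] [-0.64 -0.01  1.74 -0.    1.42 -2.22]
```

View pics/lid2.png

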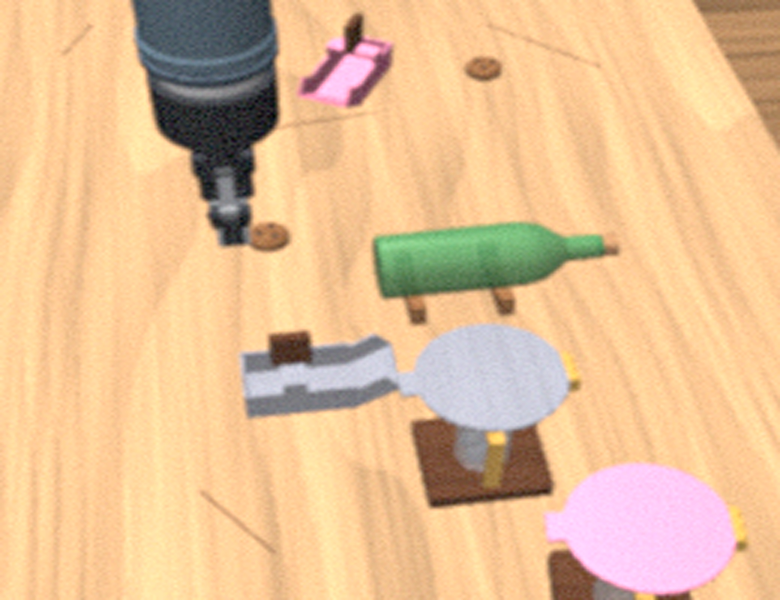

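The lid lies flat like the shut pink one (crop 490,378), and the press bottomed out at the rim height. The scoop stands flat (crop 315,378), nothing has strayed, and the arm is clear. Handing in.

```bash
python3 -c "
from rig import bot; print(bot.finish_job())"
```

```text
the job is handed in; nothing more can be done
None
```

I poured all six balls through the steel funnel, set the empty scoop on the bench, shut the lid and handed the job in at about 25 s. No verdict was reported.

- **Balls:** I couldn't count them one by one in the tube. After the pour, dark grey balls showed in the tube where the empty floor had been. The cone was clear, and I saw no balls loose on the bench. The force reading was about 1.4 N, which matches the empty scoop.
- **Lid:** It looks flat on the rim, the same as the pink look-alike's shut lid. Pressing stopped firmly at 5–7 N, with the fingertips at about 144.5 mm, which is the height of a shut lid's top. I didn't measure the angle itself.
- **Scoop:** It stands flat and empty at about (420, -110) mm. It touched down with about 29 N on the bench before I eased off and released it.
- **Bystanders:** The deadeyes and bottle look unmoved in the last side picture. The hull was outside that view, and the arm never worked near it.
- **Robot:** It was clear of everything at hand-in.

**Joint limit:** My first 35° grasp approach brought joint 4 to its -1.22 limit, stopping the arm a few millimetres short. I re-sloped the tool to 22° before gripping, and later readings kept joint 4 well inside its range.

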